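Re-set a block in a locking clamp

TASK

The wooden block in the bench locking clamp was clamped short of its brass end stop. Pull the release lever so the clamp springs open, push the block along until its end sits squarely against the stop, without shifting the stop, then press the orange handle down until it snaps over centre and the clamp holds the block again. Do it without forcing anything, and leave the cup, the spare block and the loose pliers alone.

Things in the scene. Friction and masses are not known exactly. Their poses are not given: they have to be found in the camera images.
- clamp: Bench-mounted locking-plier clamp, bolted down. Base plate 290 x 225 x 12 mm, grey; origin on the table top below the jaw pivot; z up; x runs along the clamp towards the jaw (the orange handle points to -x); y points to the brass stop. Plate spans x -170..120, y -120..105 mm; its top, on which the block slides, is at z = 12 mm. Two steel cheeks (x -66..14 mm, y -16..16 mm) rise to z = 86 mm. A bracket stands behind the stop to z = 42 mm.
- handle (a joint): Orange-gripped upper handle, rad: 0 = fully down and locked, 0.9 = fully up (open). Its hinge lies at x -51, y 0, z 74 mm of the clamp, parallel to the clamp's y. A spring lifts it when unlocked. Pressed down 85 mm from the hinge it resists with up to about 10 N from 0.7 rad on, passes dead centre near 0.16 rad, and then snaps down to 0 by itself and stays.
- handle_press (a point): Top of the orange handle grip, 85 mm from its hinge; moves with the handle, z axis square to the grip's top. The grip is 19 mm wide and 17 mm thick; it continues 28 mm beyond this point, and 45 mm back towards the hinge. About 86 mm above the table when locked and 148 mm when fully up.
- release_lever (a joint): Release lever, rad: 0 = rest (post upright), 0.6 = pulled fully. Hinge at x -120, z 54 mm of the clamp, parallel to clamp y. Pulling the post's top towards the clamp's -x (away from the jaw) trips the locked handle at about 0.2 to 0.3 rad with roughly 5 to 12 N; a weak spring brings the lever back.
- lever_post (a point): Point on the upright post of the release lever, 38 mm above its hinge (about 92 mm above the table), at clamp x -120, y -62 mm. The post is a steel rod 9 mm thick, with a black ball of 16 mm on top centred 20 mm above this point. At least 35 mm free either side of it along the clamp's x.
- clamp_foot: Round black rubber foot, 21 mm across, spring-loaded under the jaw's tip, at clamp x 75, y 0 mm; origin in the centre of its lower face. It presses the block from above when the clamp is locked and stands about 15 mm clear of it when open. The jaw arm above it is 15 mm wide (clamp y -8..8 mm), top at about 82 mm over the table when locked and 108 mm when open.
- block_center (a point): Centre of the brown wooden work block, 60 x 120 x 30 mm (its x, y, z), loose on the base plate; its long y axis lies roughly along the clamp's y.
- block_end (a point): Centre of the block's end face that must touch the stop: 60 mm from the block's centre along its +y; axes as the block's.
- stop_face (a point): Centre of the face of the brass end stop against which the block's end belongs; axes as the clamp's, y points away from the block. The stop is 60 mm wide, 12 mm thick, 22 mm high, held by friction on its rods: it slips if pushed with more than about 20 N. It is set anew each time.
- spare_block: Another, paler wooden block, 55 x 100 x 45 mm, lying apart on the table to the left; origin under its centre; a bystander.
- combi_pliers: Blue-handled pliers lying flat on the table to the right, 166 mm long, 12 mm high; origin under its middle; a bystander.
- cup: Upright bamboo cup, 66 mm across, 100 mm tall, origin under its centre; a bystander.

How it is judged:
By the outcome, as a careful person would: the job done as asked, in the order asked, and still so for the second after the job is handed in, with the robot touching nothing.
It also fails if it takes over 58 s, if anything falls off the work surface, if the arm or the gripper's body presses on something with over 40 N, if the wrist force passes 120 N, or if a joint passes its speed limit or range.

ROBOT

A 6-joint arm with a two-finger parallel gripper is mounted at the origin on a cart in front of the work surface, level with it; the furniture and walls round the work are solid. World frame = base frame: x ahead of the robot, y to its left, z up, the work surface at z = 0. Lengths are in m, angles in degrees, forces in N, time in s.
With the tool pointing down it reaches from about 0.35 to 0.875 m from the base axis. Payload 4.2 kg.
Tool frame: the origin (TCP) lies where the fingers leave the gripper's body, on its centre line; the fingertips stand 70 mm ahead of it and the grasp point (between the pads) lies 51 mm ahead of it; z points along the fingers, y is the direction in which the jaws open and shut (so a half turn about z gives the same grasp; the last joint's range is limited). The gripper opens to 87 mm and grips with 3 to 60 N. Pads are 19 mm wide; open, the fingers measure 117 mm over their backs; the gripper's body (75 mm by 190 mm) begins 51 mm behind the grasp point.
Start: joints at [84.775, 22.042, 0.453, 0, -68.411, -14.817], TCP at [0.214, 0.587, 0.292] pointing down, gripper open.
Joint ranges: [-179.83, 179.83], [-69.29, 118.12], [-61.27, 80.66], [-181.25, 117.63], [-171.15, -9.14], [-177.46, 177.46]. Speed limits (degrees/s): [159.86, 159.86, 180, 180, 180, 180].

INTERFACE

Orientations are given as a 3x3 rotation matrix whose columns are the frame's x, y, z axes.
In Python, from station import sense, capture, camera_model, finish_job gives the robot as it stands.
- The arm moves only by the shell command python3 -m inch 'ROWS'. ROWS is JSON, a list of rows, each an object with "hand": the closure, from 0 (fully open) to 1 (shut); "slide": the shift along the world's x, y, z in cm, a list of three; "yaw": the turn about the world's z in rad. A call has 1 to 10 rows; each row is the pose to reach, as a shift and turn from the pose commanded when the call began; what a row does not reach only later rows make up. A row lasts 1/8 s, in which the tool goes at most 62.5 mm and 10.7 degrees, less where a joint would pass 70% of its speed; a pose out of reach is approached as far as the arm can. A call with a gripper value outside its range is refused whole. The fingers move at their own pace and stop on an object; the grip force is fixed at half the most. Time passes only in rows, so rows that repeat a pose let the fingers close. It gives the time, the measured TCP pose, the force and the opening at its end, in the units of the state.
- sense(): the state, without advancing time (a new reading comes with each control period).
- capture(name): name is "scene" or "top" or "wrist"; returns the picture (420x560x3 uint8, blue, green, red); there is no depth.
- camera_model(name): a dict with "mtx" (3x3 intrinsics, pixels), "k1" (the pictures are not rectified: a ray, as slopes to the right and down, at radius r is drawn at 1 + k1 r^2 times it, then the intrinsics apply), "xyz" and "orientation" of the camera in the world; the wrist camera has in their place "tool_from_camera" (4x4, takes a point from camera to tool coordinates, whose origin is the TCP and whose axes are the flange's). Camera axes: x right, y up, looking along -z (the intrinsics and any distortion apply to the point x, -y, -z); pixel columns grow to the right and rows downward; lengths in m; the calibration is good to about 2 mm. A picture is of the moment at which its call begins: read the wrist's pose just before it. camera_model takes no time and is no camera call.
- finish_job(): hands the job in, once; it reports no verdict.
The state is a dict: "time_s": time; "joints": joint angles; "joint_velocities": joint speeds; "effort": joint torques, N m; "tcp_pos": TCP position; "ee_rot": TCP orientation; "wrist_force": force on the tool from outside, world axes, zero at the start; "moment": the same for the moment, N m; "gripper_width": opening from 0.0 (shut) to 1.0 (fully open).
Only numpy, scipy, OpenCV 4.12 (cv2) and the standard library are available. Lean on these libraries where they do the work, as an engineer would, in place of code of your own. Each camera call takes 0.05 s, during which the arm holds its last target. There are 200 camera calls.

## Working session

There is one attempt and no reset: what is moved stays moved. The work goes in short steps, Python scripts to look and compute and a shell command to move; the robot and the scene stay as the last step left them, time stands still between calls to the robot, and variables do not carry over. Pictures are saved under pics/ and viewed, about 8 in all and at most 12, crops included, and the job is handed in when it is done.

```bash
mkdir -p pics; ls
python3 - <<'E'
from station import *
import cv2,numpy as np
s=sense();print(s)
for n in ("scene","top","wrist"):
    print(n,camera_model(n))
a=capture("scene");b=capture("top")
cv2.imwrite("pics/scene0.png",a);cv2.imwrite("pics/top0.png",b)
E
```

```text
pics
{'time_s': 0.0, 'joints': array([ 8.47735435e+01,  2.20898016e+01,  3.79691656e-01, -2.88149012e-02,
       -6.84112882e+01, -1.48164772e+01]), 'joint_velocities': array([-0.02609932,  0.01571394, -0.00646018, -0.01630032, -0.04767908,
       -0.03537323]), 'effort': array([-4.69788811e-04, -3.90672791e+01,  1.87406319e+01,  4.21985149e+00,
        1.09860007e-02, -1.96575506e-04]), 'tcp_pos': array([0.2140256 , 0.58672839, 0.2911694 ]), 'ee_rot': array([[ 9.39372494e-01, -3.42897774e-01, -6.58692956e-04],
       [-3.42898395e-01, -9.39370224e-01, -2.06734547e-03],
       [ 9.01316104e-05,  2.16787223e-03, -9.99997646e-01]]), 'wrist_force': array([ 0.19373441, -0.4715122 , -0.08454511]), 'moment': array([ 0.01353561, -0.02286256,  0.01653307]), 'gripper_width': 1.0037669746890616}
scene {'mtx': array([[448.53303373,   0.        , 277.43093291],
       [  0.        , 448.53303373, 206.74302979],
       [  0.        ,   0.        ,   1.        ]]), 'k1': -0.08298958305147866, 'xyz': array([ 0.08990511, -0.45482799,  0.8607388 ]), 'orientation': array([[ 0.7628916 ,  0.48675961, -0
[... 376 characters left out ...]
y([[ 0.01398045,  0.98051203, -0.195961  ],
       [-0.9998421 ,  0.01155854, -0.01349734],
       [-0.01096928,  0.19611875,  0.9805188 ]])}
wrist {'mtx': array([[348.30357716,   0.        , 279.49528777],
       [  0.        , 348.30357716, 212.91705706],
       [  0.        ,   0.        ,   1.        ]]), 'k1': -0.08021022007904832, 'tool_from_camera': array([[ 1.23422734e-03,  9.55229907e-01,  2.95861964e-01,
         8.12483838e-02],
       [ 9.99998933e-01, -9.47884160e-04, -1.11125717e-03,
        -5.18860554e-04],
       [-7.81063213e-04,  2.95863020e-01, -9.55230058e-01,
        -9.11077466e-02],
       [ 0.00000000e+00,  0.00000000e+00,  0.00000000e+00,
         1.00000000e+00]])}
```

View pics/scene0.png

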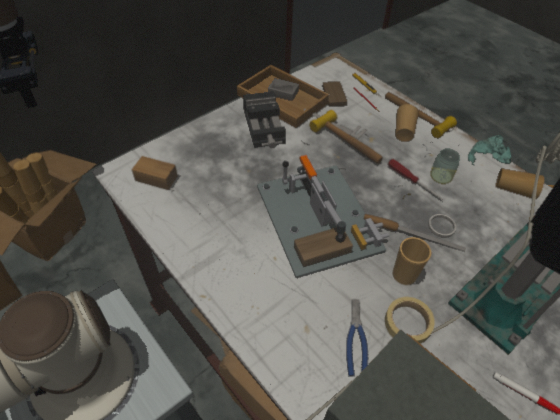

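View pics/top0.png

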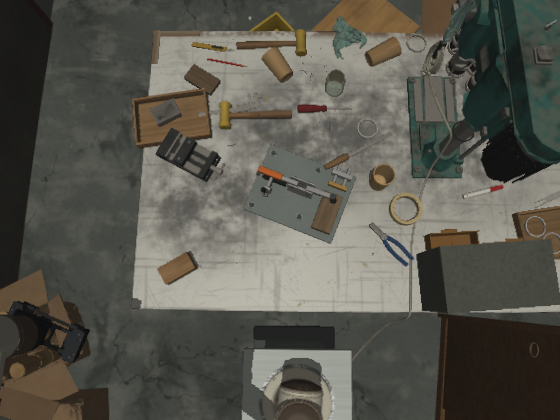

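Scene: the clamp plate sits mid-table, handle (265,172 top) pointing left/up, block at (325,213), brass stop at about (340,180), cup at (382,176), pliers at (392,243). I'll zoom in and measure the plate.

```bash
cat > h.py <<'E'
import numpy as np,cv2
from station import *
def cam(n,s=None):
    m=camera_model(n)
    if n=="wrist":
        s=s or sense();T=m["tool_from_camera"]
        return m,s["tcp_pos"]+s["ee_rot"]@T[:3,3],s["ee_rot"]@T[:3,:3]
    return m,m["xyz"],m["orientation"]
def ray(c,uv):
    m,o,R=c
    p=cv2.undistortPoints(np.array(uv,float).reshape(-1,1,2),m["mtx"],np.array([m["k1"],0,0,0.]))[:,0]
    return o,np.c_[p[:,0],-p[:,1],-np.ones(len(p))]@R.T
def onz(c,uv,z):
    o,d=ray(c,uv); return o+d*((z-o[2])/d[:,2])[:,None]
def proj(c,P):
    m,o,R=c
    q=(np.atleast_2d(P)-o)@R; q=q*[1,-1,-1]
    return cv2.projectPoints(q,np.zeros(3),np.zeros(3),m["mtx"],np.array([m["k1"],0,0,0.]))[0][:,0]
E
python3 - <<'E'
from h import *
a=cv2.imread("pics/top0.png");b=cv2.imread("pics/scene0.png")
A=cv2.resize(a[135:250,235:365],None,fx=5,fy=5,interpolation=cv2.INTER_CUBIC)
cv2.imwrite("pics/topz.png",A)
B=cv2.resize(b[145:285,245:400],None,fx=4,fy=4,interpolation=cv2.INTER_CUBIC);cv2.imwrite("pics/scz.png",B)
E
```

```text
(no output)
```

View pics/topz.png

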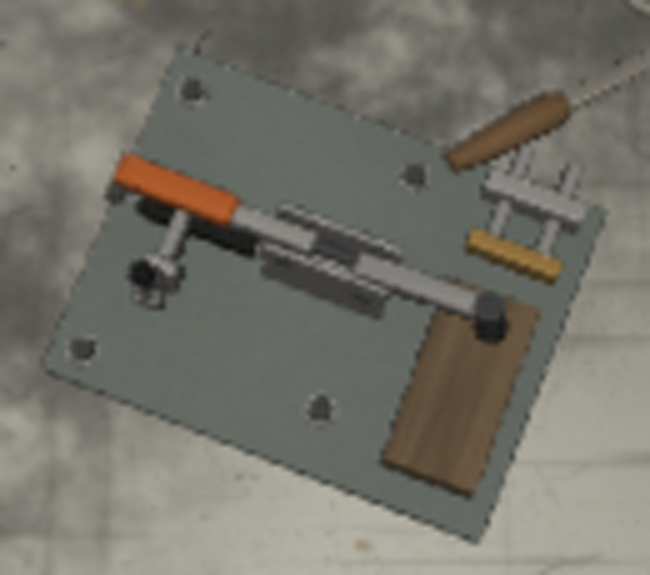

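View pics/scz.png

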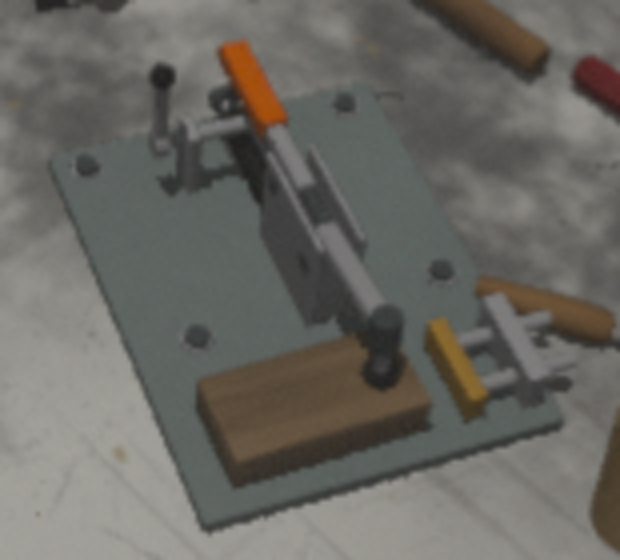

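```bash
cat > m1.py <<'E'
from h import *
f=lambda p,x0,y0,k:(np.array(p,float)+.5)/k-.5+[x0,y0]
ct=cam("top");cs=cam("scene")
M=np.array([[-170,105],[120,105],[120,-120],[-170,-120]])/1e3
Pt=onz(ct,f([[185,55],[607,210],[480,541],[45,368]],235,135,5),.012)[:,:2]
Ps=onz(cs,f([[375,88],[562,424],[205,522],[50,160]],245,145,4),.012)[:,:2]
def fit(P):
    m=M-M.mean(0);p=P-P.mean(0)
    th=np.arctan2((m[:,0]*p[:,1]-m[:,1]*p[:,0]).sum(),(m*p).sum())
    R=np.array([[np.cos(th),-np.sin(th)],[np.sin(th),np.cos(th)]]);t=P.mean(0)-R@M.mean(0)
    print(np.degrees(th),t,"res mm",np.round(((M@R.T+t)-P)*1e3,1).tolist());return th,t,R
fit(Pt);fit(Ps);th,t,R=fit((Pt+Ps)/2)
np.savez("clamp.npz",th=th,t=t)
tc=lambda P:np.round((P[:,:2]-t)@R*1e3,1)
print("block top corners top",tc(onz(ct,f([[385,460],[472,493],[538,312],[438,282]],235,135,5),.042)).tolist())
print("block top corners scene",tc(onz(cs,f([[197,382],[235,455],[430,402]],245,145,4),.042)).tolist())
print("stop top back/front edges z34",tc(onz(ct,f([[473,230],[561,263],[468,245],[556,280]],235,135,5),.036)).tolist())
print("stop scene front top",tc(onz(cs,f([[428,325],[467,400]],245,145,4),.036)).tolist())
print("ball top z112",tc(onz(ct,f([[143,272]],235,135,5),.112)),"scene",tc(onz(cs,f([[162,75]],245,145,4),.112)))
W=lambda x,y:np.round(R@np.array([x,y])/1e3+t,4)
for n,p in dict(post=(-120,-62),press=(-136,0),foot=(75,0)).items():print(n,W(*p))
print("cup",onz(ct,[[382,168]],.1),"R",R)
E
python3 m1.py
```

```text
-111.11937656218433 [ 0.6159811  -0.03101399] res mm [[5.0, 2.9], [-0.8, -2.3], [-2.6, -2.1], [-1.6, 1.6]]
-112.13851763370229 [ 0.6166393  -0.03714762] res mm [[1.2, 3.8], [1.7, -4.0], [-5.0, -2.3], [2.1, 2.5]]
-111.62842662520784 [ 0.61631035 -0.03408186] res mm [[3.1, 3.3], [0.4, -3.2], [-3.8, -2.2], [0.2, 2.0]]
block top corners top [[44.1, -99.4], [99.2, -98.2], [96.2, 19.6], [33.5, 14.0]]
block top corners scene [[47.5, -96.6], [99.6, -93.5], [100.4, 22.7]]
stop top back/front edges z34 [[41.3, 54.0], [98.5, 55.0], [41.9, 44.0], [99.4, 43.9]]
stop scene front top [[46.7, 47.1], [102.1, 45.9]]
ball top z112 [[-124.1  -62.2]] scene [[-122.2  -60.5]]
post [0.6029 0.1003]
press [0.6664 0.0923]
foot [ 0.5887 -0.1038]
cup [[ 0.6744023  -0.24129507  0.1       ]] R [[-0.3685858   0.92959373]
 [-0.92959373 -0.3685858 ]]
```

Clamp found (yaw about −111.6°, origin (0.616, −0.034)), agreeing to about 4 mm between the two views. The gap to the stop is about 25 mm. I'll move above the lever post with the fingers partly open, then look with the wrist camera.

```bash
R='{"hand":0.63,"slide":[38.7,-48.4,-5.7],"yaw":-0.03}'; python3 -m inch '[{"hand":0.63,"slide":[5,-6,0],"yaw":-0.03},{"hand":0.63,"slide":[9,-11,-1],"yaw":-0.03},{"hand":0.63,"slide":[13,-16,-2],"yaw":-0.03},{"hand":0.63,"slide":[17,-21,-3],"yaw":-0.03},{"hand":0.63,"slide":[21,-26,-4],"yaw":-0.03},{"hand":0.63,"slide":[25,-31,-5],"yaw":-0.03},{"hand":0.63,"slide":[29,-36,-5.7],"yaw":-0.03},{"hand":0.63,"slide":[33,-41,-5.7],"yaw":-0.03},{"hand":0.63,"slide":[37,-46,-5.7],"yaw":-0.03},{"hand":0.63,"slide":[38.7,-48.4,-5.7],"yaw":-0.03}]'
python3 -m inch '[{"hand":0.63,"slide":[0,0,0],"yaw":0},{"hand":0.63,"slide":[0,0,0],"yaw":0}]'
python3 - <<'E'
from h import *
s=sense();print(s["tcp_pos"],s["wrist_force"],s["gripper_width"],s["ee_rot"][:,1])
c=cam("wrist",s);a=capture("wrist")
d=np.load("clamp.npz");t=d["t"];th=d["th"];R=np.array([[np.cos(th),-np.sin(th)],[np.sin(th),np.cos(th)]])
cl=lambda P:np.array([[*(R@np.array(p[:2])/1e3+t),p[2]/1e3] for p in P])
n=[(-120,-62,112),(-136,0,86),(75,-100,42),(45,45,34),(105,45,34),(-120,-62,92)]
q=proj(c,cl(n));print(q.round(0).tolist())
np.savez("w1.npz",pos=s["tcp_pos"],rot=s["ee_rot"])
cv2.imwrite("pics/w1.png",a)
E
```

```text
time_s: 1.35
tcp_pos: [0.6021, 0.1013, 0.2347]
ee_rot: [[0.929, -0.371, -0.001], [-0.371, -0.929, -0.0], [-0.001, 0.0, -1.0]]
wrist_force: [0.3, 0.7, 0.2]
gripper_width: 0.369
time_s: 1.6
tcp_pos: [0.6009, 0.1028, 0.2346]
ee_rot: [[0.928, -0.372, -0.001], [-0.372, -0.928, -0.0], [-0.001, 0.001, -1.0]]
wrist_force: [-0.4, 0.3, -0.4]
gripper_width: 0.371
[0.60086177 0.10278664 0.23456305] [-0.4155586   0.34293486 -0.36643191] 0.37084208083219133 [-3.71637755e-01 -9.28377514e-01  7.54914984e-04]
[[282.0, 231.0], [258.0, 131.0], [496.0, 242.0], [484.0, 72.0], [551.0, 76.0], [282.0, 221.0]]
```

View pics/w1.png

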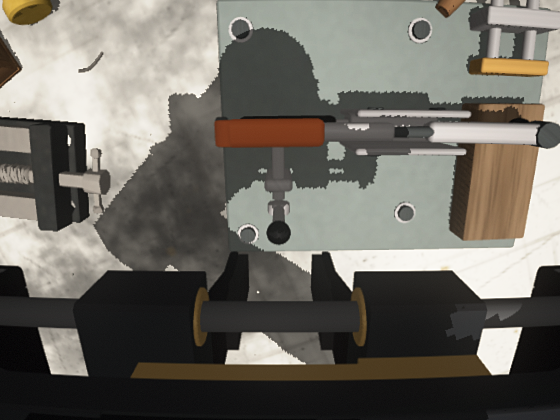

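Ball at (279,232), predicted (282,231): a good match, and it's centred between the fingers. Descending, then pulling.

```bash
python3 -m inch '[{"hand":0.63,"slide":[0,0,-3],"yaw":0},{"hand":0.63,"slide":[0,0,-6],"yaw":0},{"hand":0.63,"slide":[0,0,-7.7],"yaw":0},{"hand":0.63,"slide":[0,0,-7.7],"yaw":0},{"hand":0.63,"slide":[0.2,0.5,-7.7],"yaw":0},{"hand":0.63,"slide":[0.37,0.93,-7.7],"yaw":0},{"hand":0.63,"slide":[0.44,1.1,-7.7],"yaw":0},{"hand":0.63,"slide":[0.5,1.3,-7.7],"yaw":0},{"hand":0.63,"slide":[0.6,1.5,-7.7],"yaw":0},{"hand":0.63,"slide":[0.6,1.5,-7.7],"yaw":0}]'
python3 -m inch '[{"hand":0.63,"slide":[0.04,0.09,0],"yaw":0},{"hand":0.63,"slide":[0.07,0.19,0],"yaw":0},{"hand":0.63,"slide":[0.11,0.28,0],"yaw":0},{"hand":0.63,"slide":[0.15,0.37,0],"yaw":0},{"hand":0.63,"slide":[0.15,0.37,0],"yaw":0}]'
```

```text
time_s: 2.9
tcp_pos: [0.6071, 0.1179, 0.1584]
ee_rot: [[0.929, -0.371, -0.0], [-0.371, -0.929, 0.0], [-0.0, -0.0, -1.0]]
wrist_force: [-0.9, -1.8, 1.0]
gripper_width: 0.371
time_s: 3.52
tcp_pos: [0.6087, 0.122, 0.1581]
ee_rot: [[0.929, -0.371, -0.0], [-0.371, -0.929, -0.0], [-0.0, 0.0, -1.0]]
wrist_force: [-0.6, -2.1, 0.4]
gripper_width: 0.372
```

```bash
cat > orange.py <<'E'
from h import *
def orange(a):
    h=cv2.cvtColor(a,cv2.COLOR_BGR2HSV);m=cv2.inRange(h,(4,170,90),(16,255,255))
    n,l,s,c=cv2.connectedComponentsWithStats(m);i=1+s[1:,4].argmax();return s[i].tolist(),c[i].round(1).tolist()
if __name__=="__main__":
    a=capture("scene");print(orange(cv2.imread("pics/scene0.png")),orange(a));cv2.imwrite("pics/s_last.png",a)
E
python3 orange.py
python3 -m inch '[{"hand":0.63,"slide":[0.04,0.09,0],"yaw":0},{"hand":0.63,"slide":[0.07,0.19,0],"yaw":0},{"hand":0.63,"slide":[0.11,0.28,0],"yaw":0},{"hand":0.63,"slide":[0.15,0.37,0],"yaw":0},{"hand":0.63,"slide":[0.15,0.37,0],"yaw":0}]'
python3 orange.py
```

```text
([301, 156, 15, 21, 151], [307.7, 165.8]) ([312, 150, 9, 24, 141], [315.1, 163.4])
time_s: 4.2
tcp_pos: [0.61, 0.1255, 0.158]
ee_rot: [[0.929, -0.371, -0.001], [-0.371, -0.929, -0.0], [-0.0, 0.0, -1.0]]
wrist_force: [-0.7, -2.7, -0.8]
gripper_width: 0.369
([301, 156, 15, 21, 151], [307.7, 165.8]) ([310, 143, 11, 32, 197], [315.2, 159.6])
```

Handle mask in the scene view rose from row 156 to 143, so it looks tripped. Backing off, lifting, and going to the block's free end.

```bash
python3 -m inch '[{"hand":0.63,"slide":[-0.4,-1,0],"yaw":0},{"hand":0.63,"slide":[-0.85,-2.1,0],"yaw":0},{"hand":0.63,"slide":[-0.85,-2.1,0],"yaw":0},{"hand":0.63,"slide":[-0.85,-2.1,4],"yaw":0},{"hand":0.63,"slide":[-0.85,-2.1,8],"yaw":0},{"hand":0.63,"slide":[-0.85,-2.1,12],"yaw":0},{"hand":0.68,"slide":[-5,-7,12],"yaw":0},{"hand":0.68,"slide":[-9,-12,12],"yaw":0},{"hand":0.68,"slide":[-13.5,-18.1,12],"yaw":0},{"hand":0.68,"slide":[-13.5,-18.1,12],"yaw":0}]'
python3 -m inch '[{"hand":0.68,"slide":[0,0,0],"yaw":0}]'
python3 - <<'E'
from h import *
s=sense();print(s["tcp_pos"],s["wrist_force"])
a=capture("wrist");np.savez("w2.npz",pos=s["tcp_pos"],rot=s["ee_rot"])
cv2.imwrite("pics/w2.png",a)
E
```

```text
time_s: 5.5
tcp_pos: [0.4731, -0.0574, 0.2789]
ee_rot: [[0.928, -0.373, 0.001], [-0.373, -0.928, 0.001], [0.001, -0.001, -1.0]]
wrist_force: [0.8, -0.1, 0.4]
gripper_width: 0.321
time_s: 5.62
tcp_pos: [0.4752, -0.0559, 0.279]
ee_rot: [[0.928, -0.372, 0.002], [-0.372, -0.928, 0.0], [0.002, -0.001, -1.0]]
wrist_force: [1.0, 0.1, -0.2]
gripper_width: 0.318
[ 0.47519189 -0.05594705  0.27897907] [ 1.01369855  0.11461549 -0.15598143]
```

View pics/w2.png

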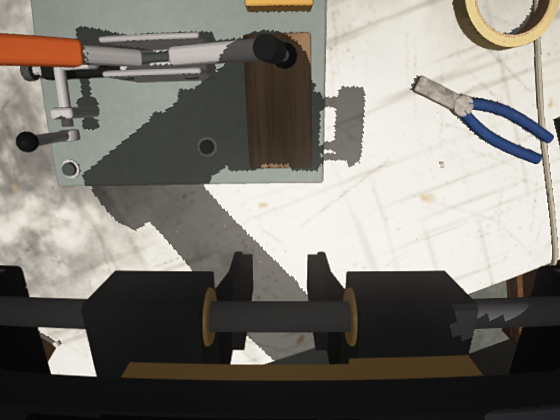

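Block near end at (248–311,167), right edge column 311; the fingers are just below it. Checking that the handle is open, and the block and stop geometry.

Run:
```python
from h import *
from orange import orange
d=np.load("clamp.npz");t=d["t"];th=d["th"];R=np.array([[np.cos(th),-np.sin(th)],[np.sin(th),np.cos(th)]])
tc=lambda P:np.round((P[:,:2]-t)@R*1e3,1).tolist()
for w,bl,pl,stp in(("w2",[[246,165],[312,167],[311,33]],[[59,186],[325,181]],[[247,8],[312,10]]),("w1",[[450,237],[520,245],[543,105],[472,103]],[[218,5],[230,250]],[[471,72],[548,76]])):
    z=np.load(w+".npz");c=cam("wrist",dict(tcp_pos=z["pos"],ee_rot=z["rot"]))
    print(w,"block",tc(onz(c,bl,.042)),"plate",tc(onz(c,pl,.012)),"stop",tc(onz(c,stp,.034)))
s=sense();print("tcp",tc(s["tcp_pos"][None]),s["tcp_pos"])
a=capture("scene");print(orange(a))
cv2.imwrite("pics/scz2.png",cv2.resize(a[130:285,245:400],None,fx=4,fy=4,interpolation=cv2.INTER_CUBIC))
```

```text
w2 block [[40.2, -95.4], [102.8, -97.5], [99.6, 20.3]] plate [[-168.2, -121.1], [119.6, -117.4]] stop [[43.8, 42.7], [100.8, 40.9]]
w1 block [[30.2, -94.5], [99.4, -103.1], [95.8, 20.9], [33.1, 20.3]] plate [[-171.5, 97.2], [-170.0, -118.8]] stop [[33.5, 44.8], [102.5, 44.8]]
tcp [[71.4, -122.7]] [ 0.47592453 -0.05527841  0.27880687]
([311, 143, 10, 31, 175], [315.3, 158.8])
```

View pics/scz2.png

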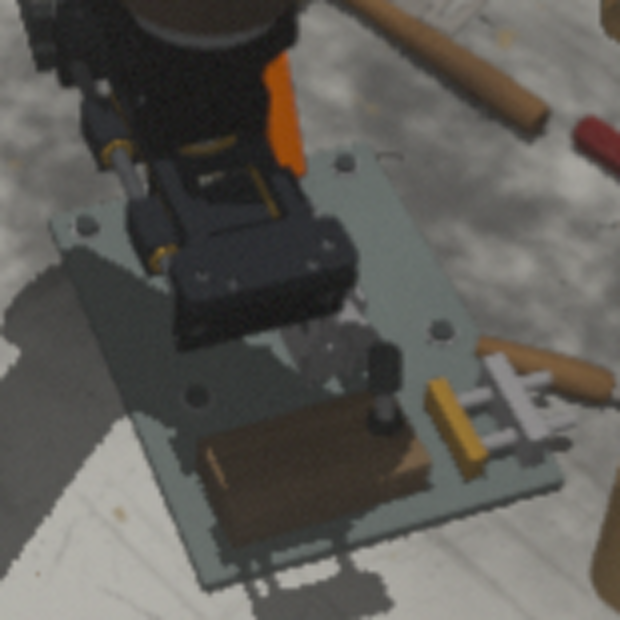

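The jaw has lifted clear, the handle is steep, and the block is nearly aligned: gap about 22–25 mm. Descending behind the block and pushing.

```bash
python3 -m inch '[{"hand":0.68,"slide":[0,0,-5],"yaw":0},{"hand":0.68,"slide":[0,0,-10],"yaw":0},{"hand":0.68,"slide":[0,0,-15],"yaw":0},{"hand":0.68,"slide":[0,0,-18.6],"yaw":0},{"hand":0.68,"slide":[0,0,-18.6],"yaw":0},{"hand":0.68,"slide":[0.46,-0.19,-18.6],"yaw":0},{"hand":0.68,"slide":[0.93,-0.37,-18.6],"yaw":0},{"hand":0.68,"slide":[1.3,-0.52,-18.6],"yaw":0},{"hand":0.68,"slide":[1.58,-0.63,-18.6],"yaw":0},{"hand":0.68,"slide":[1.58,-0.63,-18.6],"yaw":0}]'
python3 -m inch '[{"hand":0.68,"slide":[0.19,-0.07,0],"yaw":0},{"hand":0.68,"slide":[0.37,-0.15,0],"yaw":0},{"hand":0.68,"slide":[0.56,-0.22,0],"yaw":0},{"hand":0.68,"slide":[0.74,-0.3,0],"yaw":0},{"hand":0.68,"slide":[0.93,-0.37,0],"yaw":0},{"hand":0.68,"slide":[1.11,-0.44,0],"yaw":0},{"hand":0.68,"slide":[1.3,-0.52,0],"yaw":0},{"hand":0.68,"slide":[1.49,-0.6,0],"yaw":0},{"hand":0.68,"slide":[1.6,-0.64,0],"yaw":0},{"hand":0.68,"slide":[1.6,-0.64,0],"yaw":0}]'
```

```text
time_s: 6.98
tcp_pos: [0.4913, -0.0619, 0.0926]
ee_rot: [[0.929, -0.371, 0.001], [-0.371, -0.929, 0.0], [0.001, -0.001, -1.0]]
wrist_force: [0.6, -0.3, 0.5]
gripper_width: 0.324
time_s: 8.22
tcp_pos: [0.5072, -0.0682, 0.0923]
ee_rot: [[0.929, -0.371, 0.001], [-0.371, -0.929, 0.0], [0.0, -0.0, -1.0]]
wrist_force: [0.2, 0.2, 0.2]
gripper_width: 0.316
```

```bash
for i in 1; do python3 -m inch '[{"hand":0.68,"slide":[0.09,-0.04,0],"yaw":0},{"hand":0.68,"slide":[0.19,-0.07,0],"yaw":0},{"hand":0.68,"slide":[0.28,-0.11,0],"yaw":0}]'; done
python3 - <<'E'
from h import *
s=sense();a=capture("wrist");np.savez("w3.npz",pos=s["tcp_pos"],rot=s["ee_rot"]);print(s["wrist_force"])
cv2.imwrite("pics/w3.png",a)
E
```

```text
time_s: 8.6
tcp_pos: [0.5097, -0.0693, 0.0923]
ee_rot: [[0.929, -0.371, -0.0], [-0.371, -0.929, -0.0], [-0.0, 0.0, -1.0]]
wrist_force: [-0.2, 1.1, 0.9]
gripper_width: 0.319
[-0.18002324  1.12886696  0.90896203]
```

View pics/w3.png

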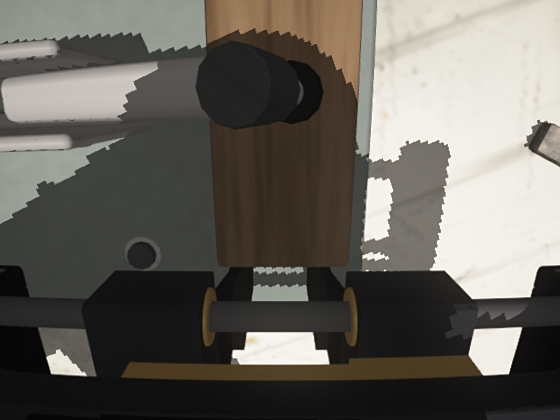

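The block's near end (row 266) rests on both fingers; the stop is out of view. Continuing in 1 mm steps on force.

```bash
for i in 1; do python3 -m inch '[{"hand":0.68,"slide":[0.05,-0.02,0],"yaw":0},{"hand":0.68,"slide":[0.09,-0.04,0],"yaw":0},{"hand":0.68,"slide":[0.09,-0.04,0],"yaw":0}]';python3 -m inch '[{"hand":0.68,"slide":[0.05,-0.02,0],"yaw":0},{"hand":0.68,"slide":[0.09,-0.04,0],"yaw":0},{"hand":0.68,"slide":[0.09,-0.04,0],"yaw":0}]'; done | grep -v rot
python3 - <<'E'
from h import *
a=capture("top");b=cv2.imread("pics/top0.png")
for n,i in(("t0",b),("t1",a)):
    h=cv2.cvtColor(i,cv2.COLOR_BGR2HSV)[165:200,320:360];m=cv2.inRange(h,(17,110,110),(30,255,255));y,x=np.nonzero(m);print(n,len(x),x.mean()+320,y.mean()+165)
a=capture("scene");b=cv2.imread("pics/scene0.png")
for n,i in(("s0",b),("s1",a)):
    h=cv2.cvtColor(i,cv2.COLOR_BGR2HSV)[215:255,340:375];m=cv2.inRange(h,(17,110,110),(30,255,255));y,x=np.nonzero(m);print(n,len(x),x.mean()+340,y.mean()+215)
cv2.imwrite("pics/s4.png",a)
cv2.imwrite("pics/s4z.png",cv2.resize(a[200:285,290:400],None,fx=6,fy=6,interpolation=cv2.INTER_CUBIC))
E
```

```text
time_s: 9.02
tcp_pos: [0.5099, -0.0696, 0.0921]
wrist_force: [-4.6, 3.3, 3.1]
gripper_width: 0.323
time_s: 9.4
tcp_pos: [0.51, -0.0698, 0.0921]
wrist_force: [-6.3, 4.1, 4.9]
gripper_width: 0.319
t0 60 337.26666666666665 185.01666666666665
t1 30 336.06666666666666 183.9
s0 89 359.03370786516854 234.2921348314607
s1 92 359.10869565217394 234.47826086956522
```

View pics/s4z.png

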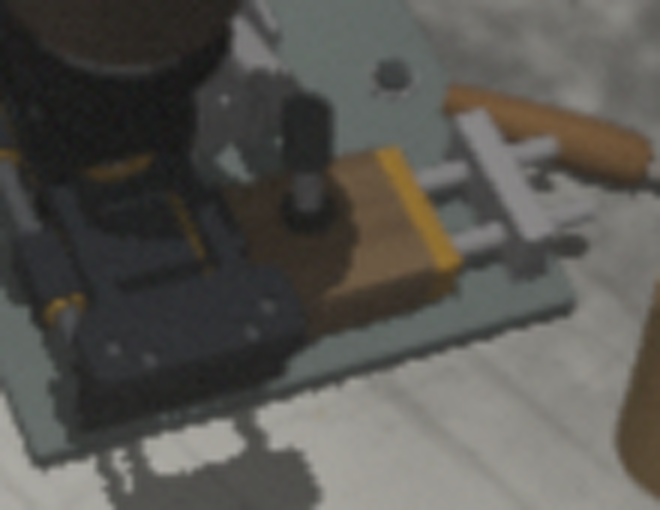

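The block is flush along the whole stop (scene crop, top edge (385,150)–(445,270)). The stop centroid is unmoved (359.0,234.3 vs 359.1,234.5) and the push is about 7 N. One more small nudge to seat it squarely, then retreat and go above the handle.

```bash
python3 -m inch '[{"hand":0.68,"slide":[0.05,-0.02,0],"yaw":0},{"hand":0.68,"slide":[0.07,-0.03,0],"yaw":0},{"hand":0.68,"slide":[0.07,-0.03,0],"yaw":0},{"hand":0.68,"slide":[0.07,-0.03,0],"yaw":0}]'
python3 -m inch '[{"hand":0.68,"slide":[-0.9,0.37,0],"yaw":0},{"hand":0.68,"slide":[-2.8,1.1,0],"yaw":0},{"hand":0.68,"slide":[-2.8,1.1,5],"yaw":0},{"hand":0.9,"slide":[-2.8,1.1,10],"yaw":0},{"hand":1,"slide":[-2.8,1.1,15],"yaw":0},{"hand":1,"slide":[-2.8,1.1,20],"yaw":0},{"hand":1,"slide":[3,4,20],"yaw":0},{"hand":1,"slide":[8,7.5,20],"yaw":0},{"hand":1,"slide":[13.4,11,20],"yaw":0},{"hand":1,"slide":[13.4,11,20],"yaw":0}]'
python3 -m inch '[{"hand":1,"slide":[0,0,0],"yaw":0}]'
python3 - <<'E'
from h import *
s=sense();d=np.load("clamp.npz");t=d["t"];th=d["th"];R=np.array([[np.cos(th),-np.sin(th)],[np.sin(th),np.cos(th)]])
print((s["tcp_pos"][:2]-t)@R*1e3,s["tcp_pos"])
a=capture("wrist");cv2.imwrite("pics/w5.png",a)
E
```

```text
time_s: 10.0
tcp_pos: [0.51, -0.07, 0.092]
ee_rot: [[0.929, -0.371, -0.005], [-0.371, -0.929, 0.0], [-0.005, 0.002, -1.0]]
wrist_force: [-7.5, 5.6, 6.1]
gripper_width: 0.318
time_s: 11.25
tcp_pos: [0.6493, 0.0419, 0.2899]
ee_rot: [[0.929, -0.369, 0.001], [-0.369, -0.929, -0.0], [0.001, 0.0, -1.0]]
wrist_force: [-0.2, -0.3, -0.0]
gripper_width: 0.006
time_s: 11.38
tcp_pos: [0.6463, 0.0397, 0.2916]
ee_rot: [[0.929, -0.371, -0.0], [-0.371, -0.929, -0.0], [-0.0, 0.0, -1.0]]
wrist_force: [0.1, -0.6, 0.3]
gripper_width: 0.005
[-79.63036529   0.73332613] [0.64634267 0.03967174 0.29157053]
```

View pics/w5.png

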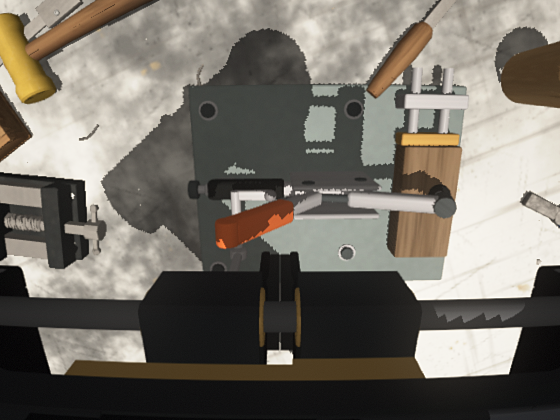

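The block sits flush on the stop (row ~145), and the handle is up with its grip at (218–292, 205–245), under the closed fingers in y. Pressing down along the grip's arc.

```bash
python3 -m inch '[{"hand":1,"slide":[0,0,-4],"yaw":0},{"hand":1,"slide":[0,0,-6.6],"yaw":0},{"hand":1,"slide":[0,0,-7.1],"yaw":0},{"hand":1,"slide":[0,0,-7.4],"yaw":0},{"hand":1,"slide":[0.26,0.65,-7.9],"yaw":0},{"hand":1,"slide":[0.52,1.3,-8.4],"yaw":0},{"hand":1,"slide":[0.67,1.67,-8.8],"yaw":0},{"hand":1,"slide":[0.82,2.05,-9.3],"yaw":0},{"hand":1,"slide":[0.96,2.42,-9.7],"yaw":0},{"hand":1,"slide":[0.96,2.42,-9.7],"yaw":0}]'
```

```text
time_s: 12.68
tcp_pos: [0.6564, 0.0642, 0.1963]
ee_rot: [[0.929, -0.37, 0.001], [-0.37, -0.929, -0.001], [0.001, 0.0, -1.0]]
wrist_force: [-1.4, -1.4, 5.9]
gripper_width: 0.005
```

```bash
python3 -m inch '[{"hand":1,"slide":[0.08,0.2,-0.3],"yaw":0},{"hand":1,"slide":[0.16,0.4,-0.7],"yaw":0},{"hand":1,"slide":[0.24,0.6,-1.05],"yaw":0},{"hand":1,"slide":[0.32,0.81,-1.4],"yaw":0},{"hand":1,"slide":[0.37,0.93,-1.7],"yaw":0},{"hand":1,"slide":[0.42,1.05,-2.0],"yaw":0},{"hand":1,"slide":[0.48,1.2,-2.4],"yaw":0},{"hand":1,"slide":[0.48,1.2,-2.7],"yaw":0},{"hand":1,"slide":[0.48,1.2,-2.9],"yaw":0},{"hand":1,"slide":[0.48,1.2,-2.9],"yaw":0}]'
python3 - <<'E'
from h import *
s=sense();print(s["tcp_pos"],s["wrist_force"])
E
```

```text
time_s: 13.92
tcp_pos: [0.6601, 0.0756, 0.1652]
ee_rot: [[0.929, -0.371, -0.002], [-0.371, -0.929, -0.001], [-0.002, 0.001, -1.0]]
wrist_force: [0.7, -0.4, -0.3]
gripper_width: 0.007
[0.66008193 0.07558608 0.16516707] [ 0.74411375 -0.42296489 -0.30107154]
```

The force dropped to zero with the tip at 95 mm, so the handle snapped down. Retreating and checking.

```bash
python3 -m inch '[{"hand":1,"slide":[0,0,4],"yaw":0},{"hand":1,"slide":[0,0,9],"yaw":0},{"hand":1,"slide":[0,0,13],"yaw":0},{"hand":1,"slide":[-4,5,13],"yaw":0},{"hand":1,"slide":[-8,10,13],"yaw":0},{"hand":1,"slide":[-12,15,13],"yaw":0},{"hand":1,"slide":[-16,20,13],"yaw":0},{"hand":1,"slide":[-20,25,13],"yaw":0},{"hand":1,"slide":[-20,25,13],"yaw":0},{"hand":1,"slide":[-20,25,13],"yaw":0}]'|grep -v rot
python3 - <<'E'
from h import *
from orange import orange
a=capture("top");b=capture("scene");a0=cv2.imread("pics/top0.png");b0=cv2.imread("pics/scene0.png")
print(orange(b0),orange(b),orange(a0),orange(a))
def br(i,y0,y1,x0,x1):
    h=cv2.cvtColor(i,cv2.COLOR_BGR2HSV)[y0:y1,x0:x1];y,x=np.nonzero(cv2.inRange(h,(17,110,110),(30,255,255)));return len(x),round(x.mean()+x0,1),round(y.mean()+y0,1)
print(br(a0,165,200,320,360),br(a,165,200,320,360),br(b0,215,255,340,375),br(b,215,255,340,375))
A=cv2.resize(a[135:250,235:365],(480,425),interpolation=cv2.INTER_CUBIC)
B=cv2.resize(b[145:285,245:400],(471,425),interpolation=cv2.INTER_CUBIC)
C=np.hstack([A,B]);C=cv2.resize(C,(800,int(425*800/C.shape[1])));cv2.imwrite("pics/final.png",C)
for n,p,p0 in(("top",a,a0),("scene",b,b0)):
    d=cv2.absdiff(p,p0).max(2)
    print(n,{k:float(d[v[1]:v[3],v[0]:v[2]].mean().round(1)) for k,v in (dict(cup=(368,160,398,192),pl=(365,218,415,270),spare=(155,248,202,286)) if n=="top" else dict(cup=(390,232,432,286),pl=(340,295,375,378),spare=(130,155,178,190))).items()})
E
```

```text
time_s: 15.18
tcp_pos: [0.4602, 0.3258, 0.2956]
wrist_force: [0.5, 0.1, -0.0]
gripper_width: 0.008
([301, 156, 15, 21, 151], [307.7, 165.8]) ([309, 143, 12, 31, 223], [314.5, 158.1]) ([258, 166, 24, 14, 142], [269.8, 172.6]) ([271, 163, 18, 17, 121], [279.2, 170.9])
(60, np.float64(337.3), np.float64(185.0)) (61, np.float64(337.3), np.float64(185.0)) (89, np.float64(359.0), np.float64(234.3)) (89, np.float64(359.2), np.float64(234.4))
top {'cup': 4.7, 'pl': 6.0, 'spare': 50.4}
scene {'cup': 4.9, 'pl': 6.4, 'spare': 28.4}
```

View pics/final.png

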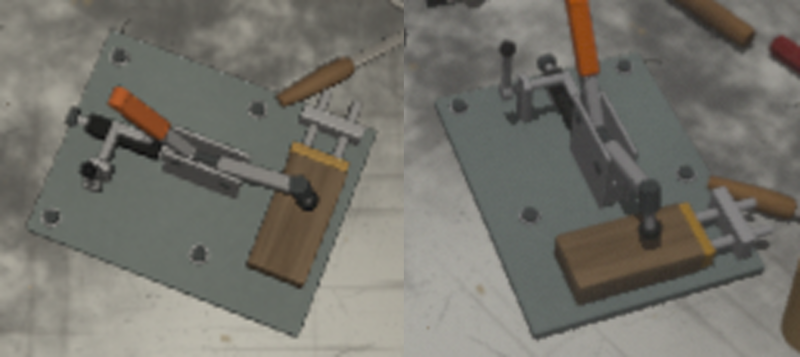

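The block is flush and the stop unmoved, but the handle is up again (orange at scene row 143, not 156). It never went over centre, so I'm pressing again and further, watching force. The spare-block difference comes from the arm covering it.

```bash
python3 -m inch '[{"hand":1,"slide":[4,-6,0],"yaw":0},{"hand":1,"slide":[7,-11,0],"yaw":0},{"hand":1,"slide":[10,-16,0],"yaw":0},{"hand":1,"slide":[13.5,-21,0],"yaw":0},{"hand":1,"slide":[16.5,-25.5,0],"yaw":0},{"hand":1,"slide":[18.6,-28.6,-0.4],"yaw":0},{"hand":1,"slide":[18.6,-28.6,-0.4],"yaw":0},{"hand":1,"slide":[18.6,-28.6,-4.4],"yaw":0},{"hand":1,"slide":[18.6,-28.6,-7],"yaw":0},{"hand":1,"slide":[18.6,-28.6,-7.5],"yaw":0}]'|grep -v rot
python3 -m inch '[{"hand":1,"slide":[0,0,-0.3],"yaw":0},{"hand":1,"slide":[0.26,0.65,-0.8],"yaw":0},{"hand":1,"slide":[0.52,1.3,-1.3],"yaw":0},{"hand":1,"slide":[0.67,1.67,-1.7],"yaw":0},{"hand":1,"slide":[0.82,2.05,-2.2],"yaw":0},{"hand":1,"slide":[0.96,2.42,-2.6],"yaw":0},{"hand":1,"slide":[1.04,2.62,-2.9],"yaw":0},{"hand":1,"slide":[1.12,2.82,-3.3],"yaw":0},{"hand":1,"slide":[1.28,3.23,-4],"yaw":0},{"hand":1,"slide":[1.28,3.23,-4],"yaw":0}]'|grep -v rot
cat > chk.py <<'E'
from h import *
from orange import orange
s=sense();d=np.load("clamp.npz");t=d["t"];th=d["th"];R=np.array([[np.cos(th),-np.sin(th)],[np.sin(th),np.cos(th)]])
print((s["tcp_pos"][:2]-t)@R*1e3,s["tcp_pos"][2]-.07,s["wrist_force"])
a=capture("scene");cv2.imwrite("pics/c%d.png"%(s["time_s"]*100),a)
try:print("scene",orange(a))
except Exception as e:print(e)
a=capture("wrist");cv2.imwrite("pics/cw%d.png"%(s["time_s"]*100),a);print("wrist",orange(a))
E
python3 chk.py
```

```text
time_s: 16.52
tcp_pos: [0.6455, 0.0391, 0.2191]
wrist_force: [-0.5, 0.9, 1.4]
gripper_width: 0.004
time_s: 17.77
tcp_pos: [0.6602, 0.0732, 0.1826]
wrist_force: [-2.4, 0.8, 7.7]
gripper_width: 0.008
[-115.89549347    1.22874297] 0.11256727532973376 [-2.35314969  0.84197905  7.67825641]
attempt to get argmax of an empty sequence
wrist ([196, 242, 138, 29, 2129], [273.1, 258.8])
```

```bash
python3 -m inch '[{"hand":1,"slide":[0.05,0.12,-0.3],"yaw":0},{"hand":1,"slide":[0.1,0.24,-0.6],"yaw":0},{"hand":1,"slide":[0.13,0.33,-0.9],"yaw":0},{"hand":1,"slide":[0.13,0.33,-0.9],"yaw":0}]'|grep -v rot;python3 chk.py
python3 -m inch '[{"hand":1,"slide":[0,0,-0.15],"yaw":0},{"hand":1,"slide":[0,0,-0.3],"yaw":0},{"hand":1,"slide":[0,0,-0.45],"yaw":0},{"hand":1,"slide":[0,0,-0.45],"yaw":0}]'|grep -v rot;python3 chk.py
python3 -m inch '[{"hand":1,"slide":[0,0,-0.15],"yaw":0},{"hand":1,"slide":[0,0,-0.3],"yaw":0},{"hand":1,"slide":[0,0,-0.4],"yaw":0},{"hand":1,"slide":[0,0,-0.4],"yaw":0}]'|grep -v rot;python3 chk.py
```

```text
time_s: 18.38
tcp_pos: [0.6617, 0.0766, 0.1731]
wrist_force: [0.4, 1.4, 4.8]
gripper_width: 0.002
[-119.5917237     1.36553842] 0.10312355603695347 [0.37044507 1.39771698 4.84497645]
attempt to get argmax of an empty sequence
wrist ([196, 251, 67, 20, 1088], [230.1, 261.9])
time_s: 18.98
tcp_pos: [0.6601, 0.075, 0.1667]
wrist_force: [0.5, -0.4, 0.5]
gripper_width: 0.004
[-117.5491735     0.53152596] 0.09668335497574856 [ 0.54955588 -0.4242324   0.49945628]
attempt to get argmax of an empty sequence
wrist ([189, 244, 143, 28, 2435], [260.2, 258.7])
time_s: 19.58
tcp_pos: [0.6604, 0.0753, 0.1632]
wrist_force: [0.3, -0.2, -0.6]
gripper_width: 0.0
[-117.91257514    0.70882955] 0.09319752788717331 [ 0.30000994 -0.1923747  -0.57615248]
attempt to get argmax of an empty sequence
wrist ([192, 244, 138, 28, 2923], [256.5, 256.2])
```

Run:
```python
from h import *
s=sense();c=cam("wrist",s);d=np.load("clamp.npz");t=d["t"];th=d["th"];R=np.array([[np.cos(th),-np.sin(th)],[np.sin(th),np.cos(th)]])
for a in (0,.1,.2):
    P=[]
    for r in(40,113):
        for y in(-9.5,9.5):
            x=-51-r*np.cos(a)+12*np.sin(a);z=74+r*np.sin(a)+12*np.cos(a);P.append([*(R@np.array([x,y])/1e3+t),z/1e3])
    print(a,proj(c,P).round(0).tolist())
import glob;f=sorted(glob.glob("pics/cw*.png"));print(f)
A=[cv2.imread(p)[150:320,130:400] for p in f[-3:]]
C=np.hstack(A);cv2.imwrite("pics/cmp.png",cv2.resize(C,(800,int(800*C.shape[0]/C.shape[1]))))
```

```text
0 [[330.0, 282.0], [331.0, 250.0], [196.0, 282.0], [193.0, 250.0]]
0.1 [[333.0, 286.0], [335.0, 253.0], [194.0, 293.0], [191.0, 259.0]]
0.2 [[338.0, 289.0], [340.0, 256.0], [195.0, 304.0], [192.0, 269.0]]
['pics/cw1777.png', 'pics/cw1837.png', 'pics/cw1897.png', 'pics/cw1957.png']
```

View pics/cmp.png

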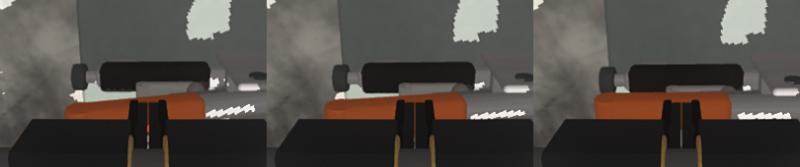

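Only the last frame shows the grip flat, so the true dead centre was a little lower than I reached the first time. Lifting slightly and checking that it stays.

```bash
cat > edge.py <<'E'
from h import *
import sys
def e(a):
    m=cv2.inRange(cv2.cvtColor(a,cv2.COLOR_BGR2HSV),(4,170,60),(16,255,255))
    return [int(np.nonzero(m[:,c])[0][0]) if m[:,c].any() else None for c in(205,225,245,305,320)]
for f in sys.argv[1:]:print(f,e(cv2.imread(f)))
E
python3 -m inch '[{"hand":1,"slide":[0,0,0.5],"yaw":0},{"hand":1,"slide":[0,0,1],"yaw":0},{"hand":1,"slide":[0,0,1],"yaw":0}]'|grep -v rot;python3 chk.py; python3 edge.py pics/cw*.png
```

```text
time_s: 20.05
tcp_pos: [0.6611, 0.0755, 0.1747]
wrist_force: [-1.3, 0.3, -0.1]
gripper_width: 0.006
[-118.42841486    1.27653051] 0.10471824569660199 [-1.32730762  0.27262155 -0.11910044]
attempt to get argmax of an empty sequence
wrist ([198, 237, 130, 34, 3558], [259.2, 252.3])
pics/cw1777.png [258, 256, 253, 243, 242]
pics/cw1837.png [256, 254, 253, 246, 245]
pics/cw1897.png [252, 251, 250, 245, 244]
pics/cw1957.png [244, 245, 244, 244, 244]
pics/cw2005.png [238, 238, 237, 238, 237]
```

The grip stays flat with the finger 18 mm above it: locked. Retreating straight up and away, then final checks.

```bash
python3 -m inch '[{"hand":1,"slide":[0,0,4],"yaw":0},{"hand":1,"slide":[0,0,9],"yaw":0},{"hand":1,"slide":[0,0,14],"yaw":0},{"hand":1,"slide":[-4,5,14],"yaw":0},{"hand":1,"slide":[-9,10,14],"yaw":0},{"hand":1,"slide":[-14,14,14],"yaw":0},{"hand":1,"slide":[-19,18,14],"yaw":0},{"hand":1,"slide":[-22,20,14],"yaw":0},{"hand":1,"slide":[-22,20,14],"yaw":0},{"hand":1,"slide":[-22,20,14],"yaw":0}]'|grep -v rot
python3 - <<'E'
from h import *
from orange import orange
a=capture("top");b=capture("scene");a0=cv2.imread("pics/top0.png");b0=cv2.imread("pics/scene0.png");b4=cv2.imread("pics/s4.png")
print("handle",orange(b0),orange(b),orange(a0),orange(a))
def br(i,y0,y1,x0,x1):
    h=cv2.cvtColor(i,cv2.COLOR_BGR2HSV)[y0:y1,x0:x1];y,x=np.nonzero(cv2.inRange(h,(17,110,110),(30,255,255)));return len(x),x.mean().round(1)+x0,y.mean().round(1)+y0
print("stop",br(a0,165,200,320,360),br(a,165,200,320,360),br(b0,215,255,340,375),br(b,215,255,340,375))
for n,p,p0 in(("top",a,a0),("scene",b,b0)):
    d=cv2.absdiff(p,p0).max(2)
    print(n,{k:float(d[v[1]:v[3],v[0]:v[2]].mean().round(1)) for k,v in (dict(cup=(368,160,398,192),pl=(365,218,415,270),spare=(155,248,202,286)) if n=="top" else dict(cup=(390,232,432,286),pl=(340,295,375,378),spare=(130,155,178,190))).items()})
d=cv2.absdiff(b,b4).max(2)[228:250,352:368];print("block/stop joint vs pushed",d.mean())
E
```

```text
time_s: 21.4
tcp_pos: [0.4408, 0.2755, 0.3139]
wrist_force: [0.9, 0.4, 0.5]
gripper_width: 0.008
handle ([301, 156, 15, 21, 151], [307.7, 165.8]) ([300, 156, 16, 21, 153], [307.6, 165.7]) ([258, 166, 24, 14, 142], [269.8, 172.6]) ([258, 166, 25, 14, 144], [269.9, 172.7])
stop (60, np.float64(337.3), np.float64(185.0)) (61, np.float64(337.4), np.float64(185.0)) (89, np.float64(359.0), np.float64(234.3)) (89, np.float64(359.1), np.float64(234.4))
top {'cup': 4.0, 'pl': 5.2, 'spare': 42.2}
scene {'cup': 5.1, 'pl': 6.5, 'spare': 21.5}
block/stop joint vs pushed 2.7755681818181817
```

```bash
python3 -c "
from station import *
print(finish_job())"
```

```text
the job is handed in; nothing more can be done
None
```

The clamp is locked again with the block against the brass stop, and I handed the job in at about 21.5 s. I pulled the release lever, pushed the block about 20 mm to the stop with both fingertips (about 10 N), and pressed the handle down until it snapped over.

- **Handle:** the first press stopped short of dead centre and the handle sprang back up. I pressed again about 2 mm further and it locked. In the last pictures the orange grip is back in its original locked position to within a pixel in both views.
- **Stop and block:** the stop is where it started, within about 0.1 pixel. The joint between block and stop looked flush and square, and it did not change after clamping.
- **Cup and pliers:** their patches of the final pictures are almost unchanged.
- **Spare block:** the final pictures could not confirm it, because that patch differs from the start. The likely cause is the arm or its shadow over that spot. The fingers only passed there about 0.2 m above the table, so I don't expect it was touched.

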